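# Reload a row of specimen pots in reverse order

## Robot

A 7-joint arm with a two-finger parallel gripper is mounted at the origin on the work surface. World frame = base frame: x ahead of the robot, y to its left, z up, the work surface at z = 0. Lengths are in mm, angles in rad, forces in N, time in s.
With the tool pointing down it reaches from about 350 to 900 mm from the base axis. Payload 8.1 kg.
Tool frame: the origin (TCP) lies midway between the tips of the shut fingers; the grasp point (between the pads) lies 19 mm behind it; z points along the fingers, y is the line along which they close (so a half turn about z gives the same grasp; the last joint's range is limited). The gripper opens to 85 mm and grips with 20 to 120 N. Pads are 22 mm wide; open, the fingers measure 114 mm over their backs; the gripper's body (76 mm by 85 mm) begins 54 mm behind the grasp point. The pads swing forward as they close: fully open they stand 13 mm farther back than shut.
Start: joints at [1.052, 0.434, 0.025, 1.573, -0.012, 1.134, -0.075], TCP at [252.43, -571.77, 231.323] pointing down, gripper open.
Joint ranges: [-2.62, 2.62], [-0.44, 2.09], [-1.27, 1.32], [0.08, 2.57], [-1.32, 4.46], [0.12, 2], [-2.74, 2.74]. Speed limits (rad/s): [2.22, 2.22, 3.01, 3.01, 3.14, 3.14, 3.14].

## Interface

Orientations are given as a unit quaternion [x, y, z, w].
In Python, from station import r gives the robot as it stands. The module is installed in compiled form; this text tells all that it offers.
- The arm moves only by the tool step_arm, never from a script. Its argument "steps" is a list of rows, each an object of numbers: "rx", "ry", "rz": the turn, a rotation vector about the tool's x, y, z in degrees; "dx", "dy", "dz": the shift along the tool's x, y, z in mm; "jaw": the gripper's target within -1 to 1 (shut at 1, half-way at 0, fully open at -1). A call has 1 to 10 rows; each row shifts and turns the commanded pose from where the row before left it, along the tool's axes as they then stand; what a row does not reach is not made up. A row lasts 1/10 s, in which the tool goes at most 50 mm and 8.59 degrees, less where a joint would pass 70% of its speed; a pose out of reach is approached as far as the arm can. A call with a gripper value outside its range is refused whole. The fingers move at their own pace and stop on an object; "newtons" is the grip in N (left out, the last holds). Time passes only in rows, so rows that do not move let the fingers close. It gives the time, the measured TCP pose, the force, the opening and the grip force at its end, in the units of the state.
- r.sense(): the state, without advancing time (a new reading comes with each control period).
- r.read_camera(name): name is "scene" or "side" or "wrist"; returns a dict with "pixels" (420x560x3 uint8, red, green, blue), "K" (3x3 intrinsics, pixels), "D" ([k1, k2, p1, p2, k3] as OpenCV has them; the pictures are not rectified), "R" (3x3) and "t" (3): a world point X has camera coordinates R X + t. Camera axes: x right, y down, z forward; pixel columns grow to the right and rows downward; lengths in mm; the calibration is good to about 2 mm. A picture is of the moment at which its call begins. There is no depth.
- r.job_done(): hands the job in; it is judged then, once.
The state is a dict: "time": time; "qpos": joint angles; "dq": joint speeds; "joint_torque": joint torques, N m; "ee_pos": TCP position; "tool_rot": TCP orientation; "ft_force": force on the tool from outside, world axes, zero at the start; "moment": the same for the moment, N m; "opening": finger opening in mm; "grip_force": force on a finger pad.
Only numpy, scipy, OpenCV 4.12 (cv2) and the standard library are available. Lean on these libraries where they do the work, as an engineer would, in place of code of your own. Each camera call takes 0.05 s, during which the arm holds its last target. There are 200 camera calls.

## Task

Move the four specimen pots from the grey rack into the white rack, one pot to a bay, in reverse order: the pot nearest the grey rack's red end goes into the bay farthest from the white rack's red end, the next one into the next bay, and so on until the last is beside the white rack's red end. Keep the pots upright, set each down gently flat on the floor of its bay without dropping it or knocking any over, and let go of them all.

Things in the scene. Friction and masses are not known exactly. Their poses are not given: they have to be found in the camera images.
- grey_rack: Dark grey rack, fixed, on either side and any way round: 62 mm (x) by 250 mm (y), floor 5 mm thick, four square bays 54 mm clear in a row, centres at y = 87, 29, -29, -87 mm, walls 4 mm thick, tops 18 mm above the table. A red block (14 mm, 26 high) closes its +y end only. Origin: middle of the four bays, at table level. Each bay holds a coloured insert with the pot of that cap colour on it.
- white_rack: White rack, fixed, on either side and any way round: 62 mm (x) by 250 mm (y), floor 5 mm thick, four square bays 54 mm clear in a row, centres at y = 87, 29, -29, -87 mm, walls 4 mm thick, tops 18 mm above the table. A red block (14 mm, 26 high) closes its +y end only. Origin: middle of the four bays, at table level. Empty at the start.
- pot_yellow: Loose closed specimen pot: upright rigid cylinder, 36 mm wide, 64 mm tall, white with a yellow cap (top 16 mm, same width), 50 to 100 g. Starts in the grey rack within 2 mm of its insert's middle, foot 8 mm above the table. Origin: centre of its foot; z up. Only 22 mm to the next pot: straddle it across the row (fingers closing along the rack's x).
- insert_yellow: Flat yellow plastic tile, 50 x 50 x 3 mm, fixed on the floor of one bay of the grey rack, its rim showing round the pot; marks where the yellow pot stood and stays there. Origin: centre of its underside.
- pot_blue: Loose closed specimen pot: upright rigid cylinder, 36 mm wide, 64 mm tall, white with a blue cap (top 16 mm, same width), 50 to 100 g. Starts in the grey rack within 2 mm of its insert's middle, foot 8 mm above the table. Origin: centre of its foot; z up. Only 22 mm to the next pot: straddle it across the row (fingers closing along the rack's x).
- insert_blue: Flat blue plastic tile, 50 x 50 x 3 mm, fixed on the floor of one bay of the grey rack, its rim showing round the pot; marks where the blue pot stood and stays there. Origin: centre of its underside.
- pot_green: Loose closed specimen pot: upright rigid cylinder, 36 mm wide, 64 mm tall, white with a green cap (top 16 mm, same width), 50 to 100 g. Starts in the grey rack within 2 mm of its insert's middle, foot 8 mm above the table. Origin: centre of its foot; z up. Only 22 mm to the next pot: straddle it across the row (fingers closing along the rack's x).
- insert_green: Flat green plastic tile, 50 x 50 x 3 mm, fixed on the floor of one bay of the grey rack, its rim showing round the pot; marks where the green pot stood and stays there. Origin: centre of its underside.
- pot_purple: Loose closed specimen pot: upright rigid cylinder, 36 mm wide, 64 mm tall, white with a purple cap (top 16 mm, same width), 50 to 100 g. Starts in the grey rack within 2 mm of its insert's middle, foot 8 mm above the table. Origin: centre of its foot; z up. Only 22 mm to the next pot: straddle it across the row (fingers closing along the rack's x).
- insert_purple: Flat purple plastic tile, 50 x 50 x 3 mm, fixed on the floor of one bay of the grey rack, its rim showing round the pot; marks where the purple pot stood and stays there. Origin: centre of its underside.
Mind the look-alikes: they are no part of the job. What is shaped like the pot_yellow but black is not meant. Leave any black look-alike of the pot_purple alone.

How it is judged:
By the outcome, as a careful person would: the job done as asked, in the order asked, and still so for the second after the job is handed in, with the robot touching nothing.
It also fails if it takes over 99 s, if anything falls off the work surface, if the arm or the gripper's body presses on something with over 40 N, if the wrist force passes 120 N, or if a joint passes its speed limit or range.

## Working session

There is one attempt and no reset: what is moved stays moved. The work goes in short steps, Python scripts to look and compute and a tool call to move; the robot and the scene stay as the last step left them, time stands still between calls to the robot, and variables do not carry over. Pictures are saved under pics/ and viewed, at most 14 in all, crops included, and the job is handed in when it is done.

Besides the shell and the picture viewer there is one more tool, called after ">>>" as name(argument=value, ...), one argument or row to a line, values as JSON. step_arm: Moves the arm, as the interface text tells. Its arguments: {"type":"object","properties":{"steps":{"type":"array"},"newtons":{"type":"number"}},"required":["steps"]}

```bash
mkdir -p pics
python3 - <<'E'
from station import r
import cv2
for n in ("scene","side"):
    c=r.read_camera(n); cv2.imwrite(f"pics/{n}0.png",c["pixels"][:,:,::-1])
s=r.sense(); print({k:s[k] for k in("time","ee_pos","tool_rot","opening","ft_force")})
E
```

```text
{'time': 0.1, 'ee_pos': array([ 252.23295002, -571.35707818,  230.6155075 ]), 'tool_rot': array([ 9.78468844e-01,  2.06393374e-01, -2.17214463e-04, -6.70947436e-04]), 'opening': 85.47918683780229, 'ft_force': array([-0.04398037, -0.50267258, -0.01805833])}
```

View pics/scene0.png

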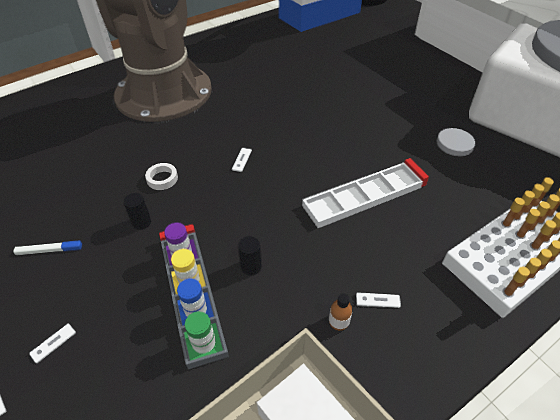

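View pics/side0.png

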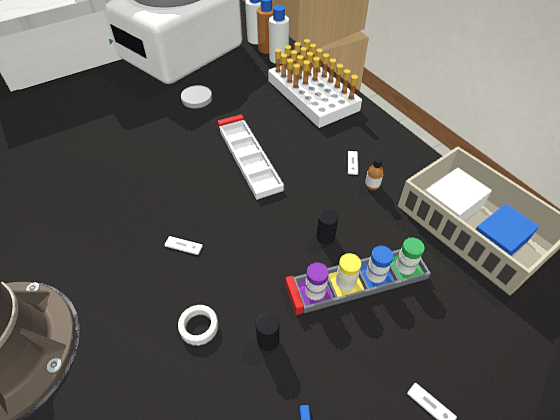

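Candidates, as scene pixels: purple (176,232), yellow (183,260), blue (190,292) and green (200,325) are the capped pots in the grey rack. The black cylinders at (137,211) and (250,255) are decoys. The white rack is at (365,190), with its red end at (417,171). The tube rack at (500,240) and the tray are clutter. I'll measure next and make the check crop.

```bash
cat > h.py <<'E'
import numpy as np, cv2
from station import r
HUE={"yellow":(22,35),"blue":(105,122),"green":(55,85),"purple":(128,155)}
def und(c,uv): return cv2.undistortPoints(np.float64(uv).reshape(-1,1,2),c["K"],np.float64(c["D"])).reshape(-1,2)
def plane(c,uv,z):
    n=und(c,uv); d=np.c_[n,np.ones(len(n))]@c["R"]; o=-c["R"].T@c["t"]
    return (o+d*((z-o[2])/d[:,2])[:,None])[:,:2]
def tri(c1,p1,c2,p2):
    P=[np.c_[c["R"],c["t"]] for c in(c1,c2)]
    X=cv2.triangulatePoints(P[0],P[1],und(c1,[p1]).T,und(c2,[p2]).T)
    return (X[:3]/X[3]).ravel()
def proj(c,X): return cv2.projectPoints(np.float64(X).reshape(-1,1,3),cv2.Rodrigues(c["R"])[0],np.float64(c["t"]),c["K"],np.float64(c["D"]))[0].reshape(-1,2)
def hsv(c): return cv2.cvtColor(c["pixels"],cv2.COLOR_RGB2HSV)
def blobs(m,amin=30):
    n,l,s,ct=cv2.connectedComponentsWithStats(m.astype(np.uint8))
    return [(s[i,4],ct[i],l==i) for i in sorted(range(1,n),key=lambda i:-s[i,4]) if s[i,4]>amin]
E
python3 - <<'E'
from h import *
cs={n:r.read_camera(n) for n in("scene","side")}
box={"scene":(155,215,230,365),"side":(290,225,435,310)}
wb={"scene":(295,150,435,235),"side":(210,108,290,205)}
cen={}
for n,c in cs.items():
    h=hsv(c)
    for k,(a,b) in HUE.items():
        m=(h[...,0]>=a)&(h[...,0]<=b)&(h[...,1]>110)&(h[...,2]>60)
        x0,y0,x1,y1=box[n]; mm=np.zeros_like(m); mm[y0:y1,x0:x1]=m[y0:y1,x0:x1]
        mm=cv2.morphologyEx(mm.astype(np.uint8),cv2.MORPH_OPEN,np.ones((5,5)))
        B=blobs(mm); cen[n,k]=min(B,key=lambda b:b[1][1])[1]
        print(n,k,[(int(b[0]),b[1].round(0)) for b in B])
for k in HUE: print(k,tri(cs["scene"],cen["scene",k],cs["side"],cen["side",k]).round(1))
img=[];red={}
for n,c in cs.items():
    h=hsv(c);x0,y0,x1,y1=wb[n]
    w=np.zeros(h.shape[:2],bool);w[y0:y1,x0:x1]=((h[...,1]<60)&(h[...,2]>110))[y0:y1,x0:x1]
    b=blobs(w)[0];pts=np.argwhere(b[2])[:,::-1];hull=cv2.convexHull(pts.astype(np.float32)).reshape(-1,2)
    P=plane(c,hull,18)
    im=np.zeros((1600,1600),np.uint8); cv2.fillPoly(im,[np.int32(P+[300,800])],1); img.append(im)
    rd=np.zeros(h.shape[:2],bool);rd[y0:y1,x0:x1]=(((h[...,0]<8)|(h[...,0]>172))&(h[...,1]>120)&(h[...,2]>80))[y0:y1,x0:x1]
    red[n]=blobs(rd,10)[0][1]; print(n,"each",cv2.minAreaRect(np.float32(P)))
I=img[0]&img[1]; q=np.argwhere(I)[:,::-1].astype(np.float32)-[300,800]
print("white",cv2.minAreaRect(q.astype(np.float32)),"red",tri(cs["scene"],red["scene"],cs["side"],red["side"]))
c=cs["scene"]["pixels"][200:375,120:270,::-1]; cv2.imwrite("pics/crop.png",cv2.resize(c,None,fx=3,fy=3))
E
```

```text
scene yellow [(425, array([183., 260.]))]
scene blue [(478, array([189., 291.])), (48, array([209., 311.])), (38, array([182., 316.]))]
scene green [(554, array([198., 325.])), (91, array([193., 353.])), (74, array([218., 346.]))]
scene purple [(380, array([175., 233.]))]
side yellow [(411, array([349., 264.])), (52, array([333., 277.])), (51, array([358., 287.])), (44, array([339., 292.]))]
side blue [(388, array([381., 256.])), (39, array([363., 268.])), (35, array([389., 279.]))]
side green [(383, array([413., 248.])), (35, array([418., 271.]))]
side purple [(404, array([317., 273.])), (52, array([302., 286.])), (35, array([328., 296.])), (35, array([307., 301.]))]
yellow [ 554.  -196.7   66.6]
blue [ 609.7 -212.6   66.4]
green [ 665.9 -227.8   66.5]
purple [ 497.8 -182.8   67. ]
scene each ((571.5380859375, 170.80079650878906), (244.47520446777344, 75.60873413085938), 81.94438934326172)
side each ((566.1509399414062, 167.4680633544922), (253.08489990234375, 69.21044158935547), 81.63919067382812)
white ((566.70068359375, 170.9359130859375), (245.50750732421875, 69.40418243408203), 81.7496109008789) red [588.1231644  300.94504001  20.4498065 ]
```

View pics/crop.png

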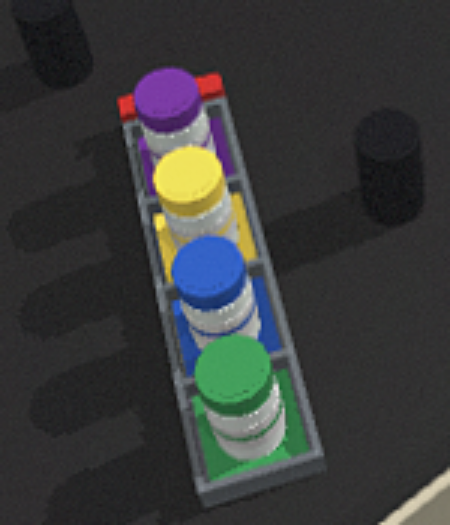

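The crop shows the four capped pots at scene rows 232–325, with the red end (scene ~(177,231)) beside purple. The black look-alikes stand apart, so the choice is confirmed. Next I'll move above the grey rack with the fingers closing across it.

>>> step_arm(
  steps=[
    {"rz":7.76},
    {"rz":7.76},
    {"rz":7.76},
    {"rz":7.76},
    {"rz":7.76},
    {"dx":20,"dy":-40},
    {"dx":20,"dy":-40},
    {"dx":20,"dy":-40},
    {"dx":20,"dy":-40},
    {"dx":20,"dy":-40},
  ],
  newtons=30,
)

```text
invalid input
```

>>> step_arm(
  steps=[
    {"dx":20,"dy":-40},
    {"dx":20,"dy":-40},
    {"dx":20,"dy":-40},
    {"dx":20,"dy":-40},
    {"dx":20,"dy":-40},
    {"dx":20,"dy":-39},
    {},
    {},
  ],
)

```text
invalid input
```

```bash
cat >> h.py <<'E'
from scipy.spatial.transform import Rotation as Ro
def go(x,y,z,ang):
    """tool-axis shift and rz to reach (x,y,z) with tool y along ang deg (world)"""
    s=r.sense(); M=Ro.from_quat(s["tool_rot"]).as_matrix(); a=np.degrees(np.arctan2(M[1,1],M[0,1]))
    d=(ang-a+90)%180-90
    A=np.radians(a+d); ty=np.array([np.cos(A),np.sin(A),0]); tz=np.array([0,0,-1]); tx=np.cross(ty,tz)
    D=np.array([x,y,z])-s["ee_pos"]
    print("t",round(s["time"],2),"pos",s["ee_pos"].round(1),"yaw",round(a,2),"tilt",np.degrees(np.arccos(-M[2,2])).round(2),"| first rz",round(-d,2),"then dx,dy,dz",np.round([D@tx,D@ty,D@tz],1),"open",round(s["opening"],1),"grip",s["grip_force"],"ft",s["ft_force"].round(1))
E
python3 - <<'E'
from h import *
go(554,-196.7,230,75)
s=r.sense(); print(s["qpos"].round(2))
c=r.read_camera("wrist"); cv2.imwrite("pics/w1.png",c["pixels"][:,:,::-1]); np.savez("w1.npz",**c)
print(-c["R"].T@c["t"], c["R"][2])
E
```

```text
t 0.2 pos [ 252.3 -571.5  230.8] yaw -66.18 tilt 0.05 | first rz 38.82 then dx,dy,dz [ 194.4 -440.1    0.8] open 85.1 grip 0.0 ft [0.4 0.5 0.9]
[ 1.05  0.43  0.02  1.57 -0.01  1.13 -0.08]
[ 312.63907713 -545.58719304  373.6249349 ] [-0.23934824 -0.10535656 -0.96520071]
```

View pics/w1.png

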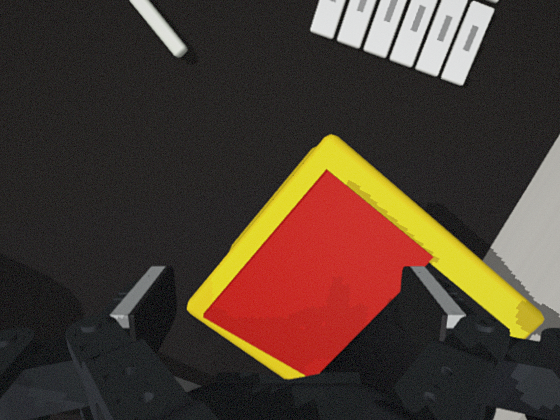

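That picture is from the start pose, with a red and yellow tray beneath and no target in view, because both move calls were refused. I'll give every key in each row.

>>> step_arm(
  steps=[
    {"rx":0,"ry":0,"rz":7.76,"dx":0,"dy":0,"dz":0,"jaw":-1},
    {"rx":0,"ry":0,"rz":7.76,"dx":0,"dy":0,"dz":0,"jaw":-1},
    {"rx":0,"ry":0,"rz":7.76,"dx":0,"dy":0,"dz":0,"jaw":-1},
    {"rx":0,"ry":0,"rz":7.76,"dx":0,"dy":0,"dz":0,"jaw":-1},
    {"rx":0,"ry":0,"rz":7.76,"dx":0,"dy":0,"dz":0,"jaw":-1},
    {"rx":0,"ry":0,"rz":0,"dx":20,"dy":-40,"dz":0,"jaw":-1},
    {"rx":0,"ry":0,"rz":0,"dx":20,"dy":-40,"dz":0,"jaw":-1},
    {"rx":0,"ry":0,"rz":0,"dx":20,"dy":-40,"dz":0,"jaw":-1},
    {"rx":0,"ry":0,"rz":0,"dx":20,"dy":-40,"dz":0,"jaw":-1},
    {"rx":0,"ry":0,"rz":0,"dx":20,"dy":-40,"dz":0,"jaw":-1},
  ],
  newtons=30,
)

```text
time: 1.25
ee_pos: [401.7, -402.9, 231.4]
tool_rot: [0.991, -0.13, 0.0, 0.0]
ft_force: [1.4, -0.7, -0.2]
opening: 85.3
grip_force: 0.0
```

>>> step_arm(
  steps=[
    {"rx":0,"ry":0,"rz":0,"dx":20,"dy":-40,"dz":0,"jaw":-1},
    {"rx":0,"ry":0,"rz":0,"dx":20,"dy":-40,"dz":0,"jaw":-1},
    {"rx":0,"ry":0,"rz":0,"dx":20,"dy":-40,"dz":0,"jaw":-1},
    {"rx":0,"ry":0,"rz":0,"dx":20,"dy":-40,"dz":0,"jaw":-1},
    {"rx":0,"ry":0,"rz":0,"dx":20,"dy":-40,"dz":0,"jaw":-1},
    {"rx":0,"ry":0,"rz":0,"dx":10,"dy":-38,"dz":0,"jaw":-1},
    {"rx":0,"ry":0,"rz":0,"dx":0,"dy":0,"dz":0,"jaw":-1},
    {"rx":0,"ry":0,"rz":0,"dx":0,"dy":0,"dz":0,"jaw":-1},
  ],
)

```text
time: 2.05
ee_pos: [568.8, -201.9, 231.0]
tool_rot: [0.992, -0.129, -0.0, -0.0]
ft_force: [-1.0, -1.4, 0.2]
opening: 85.3
grip_force: 0.0
```

Run:
```python
from h import *
go(554,-196.7,230,75)
print(r.sense()["qpos"].round(2))
c=r.read_camera("wrist"); cv2.imwrite("pics/w2.png",c["pixels"][:,:,::-1])
h=hsv(c)
for k,(a,b) in HUE.items():
    m=((h[...,0]>=a)&(h[...,0]<=b)&(h[...,1]>110)&(h[...,2]>60)).astype(np.uint8)
    m=cv2.morphologyEx(m,cv2.MORPH_OPEN,np.ones((5,5)))
    B=blobs(m,100); print(k,[(int(b[0]),b[1].round(0),plane(c,[b[1]],72).round(1)[0]) for b in B[:3]])
```

```text
t 2.05 pos [ 568.8 -201.9  231. ] yaw -104.84 tilt 0.03 | first rz 0.16 then dx,dy,dz [-15.6  -1.1   1. ] open 85.3 grip 0.0 ft [-1.  -1.4  0.2]
[ 0.23  0.4   0.03  1.63 -0.01  1.11 -1.57]
yellow [(2432, array([288., 198.]), array([ 562.6, -201.6]))]
blue [(702, array([306., 129.]), array([ 613.2, -229.4])), (253, array([267., 120.]), array([ 628. , -201.8])), (146, array([267., 154.]), array([ 602.6, -194.9]))]
green [(3047, array([289.,  68.]), array([ 660.6, -228. ]))]
purple [(1394, array([288., 271.]), array([ 500. , -184.7])), (280, array([269., 239.]), array([ 532.6, -176.8])), (243, array([306., 236.]), array([ 526.8, -207.8]))]
```

View pics/w2.png

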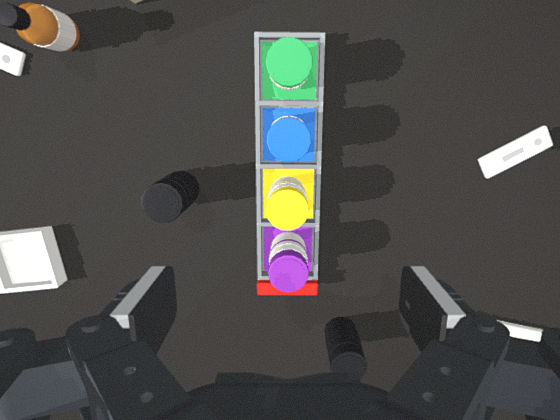

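All four pots are in line at column ~289, with cap tops near rows 62 (green), 139 (blue), 208 (yellow) and 271 (purple). The black decoys are at (165,200) and (343,345). I'll measure the cap tops precisely and check the finger clearance to the decoys.

Run:
```python
from h import *
c=r.read_camera("wrist")
print("caps p,y,b,g",plane(c,[(289,271),(288,208),(289,139),(289,62)],72).round(1).tolist())
print("decoy tops",plane(c,[(162,202),(345,360)],64).round(1).tolist(),"foot edges",plane(c,[(190,180),(340,322)],2).round(1).tolist())
E_=[(256,33),(325,33),(257,282),(318,282)]
print("rack corners z18",plane(c,E_,18).round(1).tolist())
go(498.2,-182.8,125,75)
```

```text
caps p,y,b,g [[498.6, -187.4], [553.9, -201.2], [608.5, -216.5], [664.1, -231.2]]
decoy tops [[584.6, -98.1], [390.9, -214.8]] foot edges [[589.4, -108.6], [392.8, -218.9]]
rack corners z18 [[700.4, -211.2], [684.9, -269.7], [471.3, -146.0], [454.9, -207.3]]
t 2.15 pos [ 567.8 -204.3  231.2] yaw -105.07 tilt 0.06 | first rz -0.07 then dx,dy,dz [-72.8  -2.7 106.2] open 85.5 grip 0.0 ft [-0.7  0.  -0.6]
```

>>> step_arm(
  steps=[
    {"rx":0,"ry":0,"rz":0,"dx":-36,"dy":0,"dz":0,"jaw":-1},
    {"rx":0,"ry":0,"rz":0,"dx":-36,"dy":0,"dz":20,"jaw":-1},
    {"rx":0,"ry":0,"rz":0,"dx":0,"dy":0,"dz":35,"jaw":-1},
    {"rx":0,"ry":0,"rz":0,"dx":0,"dy":0,"dz":35,"jaw":-1},
    {"rx":0,"ry":0,"rz":0,"dx":0,"dy":0,"dz":35,"jaw":-1},
    {"rx":0,"ry":0,"rz":0,"dx":0,"dy":0,"dz":30,"jaw":-1},
    {"rx":0,"ry":0,"rz":0,"dx":0,"dy":0,"dz":25,"jaw":-1},
    {"rx":0,"ry":0,"rz":0,"dx":0,"dy":0,"dz":15,"jaw":-1},
    {"rx":0,"ry":0,"rz":0,"dx":0,"dy":0,"dz":10,"jaw":-1},
    {"rx":0,"ry":0,"rz":0,"dx":0,"dy":0,"dz":0,"jaw":-1},
  ],
)

```text
time: 3.15
ee_pos: [497.8, -185.3, 25.5]
tool_rot: [0.991, -0.131, -0.001, 0.0]
ft_force: [-0.1, -0.2, -0.4]
opening: 85.4
grip_force: 0.0
```

Run:
```python
from h import *
go(498.3,-185,26,75)
```

```text
t 3.15 pos [ 497.8 -185.3   25.5] yaw -105.08 tilt 0.11 | first rz -0.08 then dx,dy,dz [ 0.4 -0.4 -0.5] open 85.4 grip 0.0 ft [-0.1 -0.2 -0.4]
```

>>> step_arm(
  steps=[
    {"rx":0,"ry":0,"rz":0,"dx":0,"dy":0,"dz":0,"jaw":-0.2},
    {"rx":0,"ry":0,"rz":0,"dx":0,"dy":0,"dz":0,"jaw":0},
    {"rx":0,"ry":0,"rz":0,"dx":0,"dy":0,"dz":0,"jaw":0.1},
    {"rx":0,"ry":0,"rz":0,"dx":0,"dy":0,"dz":0,"jaw":0.2},
    {"rx":0,"ry":0,"rz":0,"dx":0,"dy":0,"dz":0,"jaw":1},
    {"rx":0,"ry":0,"rz":0,"dx":0,"dy":0,"dz":0,"jaw":1},
    {"rx":0,"ry":0,"rz":0,"dx":0,"dy":0,"dz":0,"jaw":1},
  ],
  newtons=30,
)

```text
time: 3.85
ee_pos: [499.5, -184.5, 27.2]
tool_rot: [0.991, -0.13, 0.001, 0.0]
ft_force: [-0.9, 0.1, 5.6]
opening: 34.9
grip_force: 29.4
```

>>> step_arm(
  steps=[
    {"rx":0,"ry":0,"rz":0,"dx":0,"dy":0,"dz":-15,"jaw":1},
    {"rx":0,"ry":0,"rz":0,"dx":0,"dy":0,"dz":-30,"jaw":1},
    {"rx":0,"ry":0,"rz":0,"dx":0,"dy":0,"dz":-40,"jaw":1},
    {"rx":0,"ry":0,"rz":0,"dx":0,"dy":0,"dz":-40,"jaw":1},
    {"rx":0,"ry":0,"rz":0,"dx":0,"dy":0,"dz":-40,"jaw":1},
    {"rx":0,"ry":0,"rz":-8,"dx":0,"dy":0,"dz":0,"jaw":1},
    {"rx":0,"ry":0,"rz":-8,"dx":0,"dy":0,"dz":0,"jaw":1},
    {"rx":0,"ry":0,"rz":-8,"dx":0,"dy":0,"dz":0,"jaw":1},
    {"rx":0,"ry":0,"rz":-8,"dx":0,"dy":0,"dz":0,"jaw":1},
    {"rx":0,"ry":0,"rz":-8,"dx":0,"dy":0,"dz":0,"jaw":1},
  ],
)

```text
time: 4.85
ee_pos: [498.8, -184.3, 191.6]
tool_rot: [0.976, 0.219, 0.0, 0.0]
ft_force: [0.8, 0.8, -0.9]
opening: 35.4
grip_force: 30.1
```

>>> step_arm(
  steps=[
    {"rx":0,"ry":0,"rz":-8,"dx":0,"dy":0,"dz":0,"jaw":1},
    {"rx":0,"ry":0,"rz":-8,"dx":0,"dy":0,"dz":0,"jaw":1},
    {"rx":0,"ry":0,"rz":-8,"dx":0,"dy":0,"dz":0,"jaw":1},
    {"rx":0,"ry":0,"rz":-8,"dx":0,"dy":0,"dz":0,"jaw":1},
    {"rx":0,"ry":0,"rz":-8,"dx":0,"dy":0,"dz":0,"jaw":1},
    {"rx":0,"ry":0,"rz":-8,"dx":0,"dy":0,"dz":0,"jaw":1},
    {"rx":0,"ry":0,"rz":-8,"dx":0,"dy":0,"dz":0,"jaw":1},
    {"rx":0,"ry":0,"rz":0,"dx":20,"dy":1,"dz":0,"jaw":1},
    {"rx":0,"ry":0,"rz":0,"dx":40,"dy":2,"dz":0,"jaw":1},
    {"rx":0,"ry":0,"rz":0,"dx":40,"dy":2,"dz":0,"jaw":1},
  ],
)

```text
time: 5.85
ee_pos: [519.5, -86.0, 191.6]
tool_rot: [0.761, 0.649, 0.0, 0.0]
ft_force: [1.6, -0.4, -0.5]
opening: 35.4
grip_force: 30.0
```

>>> step_arm(
  steps=[
    {"rx":0,"ry":0,"rz":0,"dx":40,"dy":2,"dz":0,"jaw":1},
    {"rx":0,"ry":0,"rz":0,"dx":40,"dy":2,"dz":0,"jaw":1},
    {"rx":0,"ry":0,"rz":0,"dx":40,"dy":2,"dz":0,"jaw":1},
    {"rx":0,"ry":0,"rz":0,"dx":40,"dy":2,"dz":0,"jaw":1},
    {"rx":0,"ry":0,"rz":0,"dx":0,"dy":0,"dz":0,"jaw":1},
    {"rx":0,"ry":0,"rz":0,"dx":0,"dy":0,"dz":0,"jaw":1},
  ],
)

```text
time: 6.45
ee_pos: [552.2, 71.5, 191.4]
tool_rot: [0.759, 0.651, -0.0, 0.0]
ft_force: [-0.3, 0.1, -0.8]
opening: 35.0
grip_force: 30.1
```

Run:
```python
from h import *
go(556,90,190,-9)
c=r.read_camera("wrist"); cv2.imwrite("pics/w3.png",c["pixels"][:,:,::-1]); np.savez("w3.npz",**c)
```

```text
t 6.45 pos [552.2  71.5 191.4] yaw -8.84 tilt 0.01 | first rz 0.16 then dx,dy,dz [18.9  0.9  1.4] open 35.0 grip 30.069694072008133 ft [-0.3  0.1 -0.8]
```

View pics/w3.png

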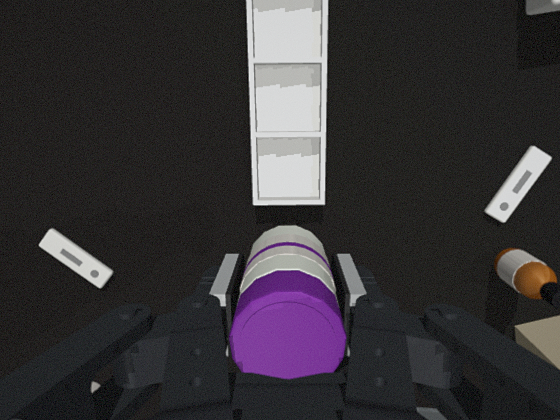

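The white rack runs along column ~288. Its near end is at row ~205 (corners (252,205) and (326,205)), with dividers at rows ~133 and ~62, and the purple pot is held upright in the jaws. I'll cast the rim points.

Run:
```python
from h import *
c=dict(np.load("w3.npz"))
P=plane(c,[(252,204),(326,204),(248,20),(329,20)],18)
D=plane(c,[(288,133.5),(288,62)],18)
print(P.round(1).tolist(),D.round(1).tolist())
a=(P[2]+P[3]-P[0]-P[1]); a/=np.linalg.norm(a); e=(P[0]+P[1])/2; o=e+118*a
print("width",np.linalg.norm(P[0]-P[1]),np.linalg.norm(P[2]-P[3]),"ang",np.degrees(np.arctan2(a[1],a[0])),"origin",o, "dividers along",(D-e)@a)
for b in(-87,-29,29,87): print(b,(o+b*a).round(1))
```

```text
[[519.5, 61.0], [583.2, 51.2], [542.2, 205.9], [604.0, 196.3]] [[559.6, 115.9], [568.1, 170.9]]
width 64.43400366414534 62.53833572291163 ang 81.45588284975616 origin [568.84860742 172.79434149] dividers along [ 60.32477854 116.05073957]
-87 [555.9  86.8]
-29 [564.5 144.1]
29 [573.2 201.5]
87 [581.8 258.8]
```

>>> step_arm(
  steps=[
    {"rx":0,"ry":0,"rz":0,"dx":17,"dy":1,"dz":0,"jaw":1},
    {"rx":0,"ry":0,"rz":0,"dx":0,"dy":0,"dz":35,"jaw":1},
    {"rx":0,"ry":0,"rz":0,"dx":0,"dy":0,"dz":35,"jaw":1},
    {"rx":0,"ry":0,"rz":0,"dx":0,"dy":0,"dz":35,"jaw":1},
    {"rx":0,"ry":0,"rz":0,"dx":0,"dy":0,"dz":25,"jaw":1},
    {"rx":0,"ry":0,"rz":0,"dx":0,"dy":0,"dz":15,"jaw":1},
    {"rx":0,"ry":0,"rz":0,"dx":0,"dy":0,"dz":10,"jaw":1},
    {"rx":0,"ry":0,"rz":0,"dx":0,"dy":0,"dz":5,"jaw":1},
    {"rx":0,"ry":0,"rz":0,"dx":0,"dy":0,"dz":3,"jaw":1},
    {"rx":0,"ry":0,"rz":0,"dx":0,"dy":0,"dz":0,"jaw":1},
  ],
)

```text
time: 7.5
ee_pos: [556.4, 86.8, 28.7]
tool_rot: [0.76, 0.649, 0.0, 0.0]
ft_force: [0.4, 0.5, -0.5]
opening: 35.4
grip_force: 30.1
```

Run:
```python
from h import *
go(555.9,88,23.5,-8.7)
```

```text
t 7.5 pos [556.4  86.8  28.7] yaw -9.01 tilt 0.04 | first rz -0.31 then dx,dy,dz [ 1.2 -0.6  5.2] open 35.4 grip 30.121904611587524 ft [ 0.4  0.5 -0.5]
```

>>> step_arm(
  steps=[
    {"rx":0,"ry":0,"rz":0,"dx":0,"dy":0,"dz":1,"jaw":1},
    {"rx":0,"ry":0,"rz":0,"dx":0,"dy":0,"dz":1,"jaw":1},
    {"rx":0,"ry":0,"rz":0,"dx":0,"dy":0,"dz":1,"jaw":1},
    {"rx":0,"ry":0,"rz":0,"dx":0,"dy":0,"dz":1,"jaw":1},
    {"rx":0,"ry":0,"rz":0,"dx":0,"dy":0,"dz":0.5,"jaw":1},
    {"rx":0,"ry":0,"rz":0,"dx":0,"dy":0,"dz":0,"jaw":1},
  ],
)

```text
time: 8.1
ee_pos: [556.1, 87.1, 24.2]
tool_rot: [0.76, 0.65, 0.0, 0.0]
ft_force: [-0.5, -0.9, 5.5]
opening: 35.4
grip_force: 30.7
```

>>> step_arm(
  steps=[
    {"rx":0,"ry":0,"rz":0,"dx":0,"dy":0,"dz":0,"jaw":0.2},
    {"rx":0,"ry":0,"rz":0,"dx":0,"dy":0,"dz":0,"jaw":0.1},
    {"rx":0,"ry":0,"rz":0,"dx":0,"dy":0,"dz":0,"jaw":-0.3},
    {"rx":0,"ry":0,"rz":0,"dx":0,"dy":0,"dz":0,"jaw":-1},
    {"rx":0,"ry":0,"rz":0,"dx":0,"dy":0,"dz":0,"jaw":-1},
    {"rx":0,"ry":0,"rz":0,"dx":0,"dy":0,"dz":0,"jaw":-1},
  ],
)

```text
time: 8.7
ee_pos: [556.0, 87.0, 23.7]
tool_rot: [0.76, 0.65, -0.0, -0.0]
ft_force: [-0.5, -0.5, -0.9]
opening: 85.0
grip_force: 0.0
```

>>> step_arm(
  steps=[
    {"rx":0,"ry":0,"rz":0,"dx":0,"dy":0,"dz":-15,"jaw":-1},
    {"rx":0,"ry":0,"rz":0,"dx":0,"dy":0,"dz":-30,"jaw":-1},
    {"rx":0,"ry":0,"rz":0,"dx":0,"dy":0,"dz":-40,"jaw":-1},
    {"rx":0,"ry":0,"rz":0,"dx":0,"dy":0,"dz":-40,"jaw":-1},
    {"rx":0,"ry":0,"rz":0,"dx":-40,"dy":6,"dz":0,"jaw":-1},
    {"rx":0,"ry":0,"rz":0,"dx":-40,"dy":6,"dz":0,"jaw":-1},
    {"rx":0,"ry":0,"rz":0,"dx":-40,"dy":6,"dz":0,"jaw":-1},
    {"rx":0,"ry":0,"rz":0,"dx":-40,"dy":6,"dz":0,"jaw":-1},
    {"rx":0,"ry":0,"rz":0,"dx":-40,"dy":6,"dz":0,"jaw":-1},
    {"rx":0,"ry":0,"rz":0,"dx":-40,"dy":6,"dz":0,"jaw":-1},
  ],
)

```text
time: 9.7
ee_pos: [553.9, -157.2, 148.9]
tool_rot: [0.76, 0.65, 0.0, 0.0]
ft_force: [0.1, -0.5, -0.3]
opening: 85.3
grip_force: 0.0
```

Run:
```python
from h import *
go(554,-199,150,75)
a=r.read_camera("scene")["pixels"][130:370,130:450,::-1]
cv2.imwrite("pics/s1.png",cv2.resize(a,None,fx=2.4,fy=2.4))
```

```text
t 9.7 pos [ 553.9 -157.2  148.9] yaw -8.98 tilt 0.01 | first rz -83.98 then dx,dy,dz [-11.  -40.3  -1.1] open 85.3 grip 0.0 ft [ 0.1 -0.5 -0.3]
```

View pics/s1.png

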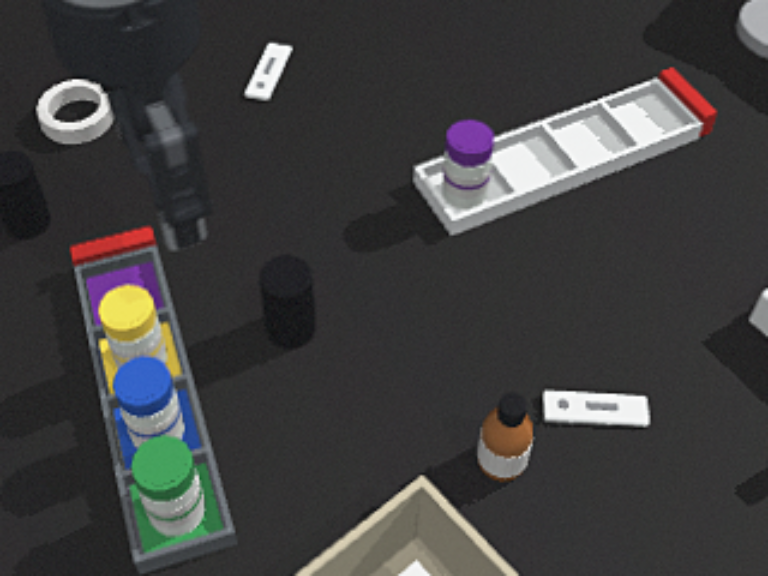

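Purple stands upright in the white rack's end bay (crop (468,165)), the one farthest from the red end. Yellow, blue and green are undisturbed in the grey rack. Yellow is next.

>>> step_arm(
  steps=[
    {"rx":0,"ry":0,"rz":-8.4,"dx":0,"dy":0,"dz":0,"jaw":-1},
    {"rx":0,"ry":0,"rz":-8.4,"dx":0,"dy":0,"dz":0,"jaw":-1},
    {"rx":0,"ry":0,"rz":-8.4,"dx":0,"dy":0,"dz":0,"jaw":-1},
    {"rx":0,"ry":0,"rz":-8.4,"dx":0,"dy":0,"dz":0,"jaw":-1},
    {"rx":0,"ry":0,"rz":-8.4,"dx":0,"dy":0,"dz":0,"jaw":-1},
    {"rx":0,"ry":0,"rz":-8.4,"dx":0,"dy":0,"dz":0,"jaw":-1},
    {"rx":0,"ry":0,"rz":-8.4,"dx":0,"dy":0,"dz":0,"jaw":-1},
    {"rx":0,"ry":0,"rz":-8.4,"dx":0,"dy":0,"dz":0,"jaw":-1},
    {"rx":0,"ry":0,"rz":-8.4,"dx":0,"dy":0,"dz":0,"jaw":-1},
    {"rx":0,"ry":0,"rz":-8.4,"dx":0,"dy":0,"dz":0,"jaw":-1},
  ],
)

```text
time: 10.75
ee_pos: [554.0, -155.4, 148.8]
tool_rot: [0.127, 0.992, -0.0, -0.0]
ft_force: [0.1, -0.1, 0.0]
opening: 85.5
grip_force: 0.0
```

>>> step_arm(
  steps=[
    {"rx":0,"ry":0,"rz":0,"dx":-11,"dy":-40,"dz":0,"jaw":-1},
    {"rx":0,"ry":0,"rz":0,"dx":0,"dy":0,"dz":0,"jaw":-1},
    {"rx":0,"ry":0,"rz":0,"dx":0,"dy":0,"dz":0,"jaw":-1},
  ],
)

```text
time: 11.05
ee_pos: [554.0, -198.3, 148.4]
tool_rot: [0.132, 0.991, -0.0, -0.0]
ft_force: [0.1, 0.3, 0.2]
opening: 85.2
grip_force: 0.0
```

Run:
```python
from h import *
go(554,-199.5,26,75); print(r.sense()["qpos"].round(2))
```

```text
t 11.05 pos [ 554.  -198.3  148.4] yaw 74.85 tilt 0.03 | first rz -0.15 then dx,dy,dz [ -0.3  -1.2 122.4] open 85.2 grip 0.0 ft [0.1 0.3 0.2]
[ 0.73  0.56 -0.7   1.72  0.41  1.02  1.19]
```

>>> step_arm(
  steps=[
    {"rx":0,"ry":0,"rz":0,"dx":0,"dy":-1,"dz":35,"jaw":-1},
    {"rx":0,"ry":0,"rz":0,"dx":0,"dy":0,"dz":35,"jaw":-1},
    {"rx":0,"ry":0,"rz":0,"dx":0,"dy":0,"dz":27,"jaw":-1},
    {"rx":0,"ry":0,"rz":0,"dx":0,"dy":0,"dz":15,"jaw":-1},
    {"rx":0,"ry":0,"rz":0,"dx":0,"dy":0,"dz":10,"jaw":-0.5},
    {"rx":0,"ry":0,"rz":0,"dx":0,"dy":0,"dz":0,"jaw":-0.2},
    {"rx":0,"ry":0,"rz":0,"dx":0,"dy":0,"dz":0,"jaw":0},
    {"rx":0,"ry":0,"rz":0,"dx":0,"dy":0,"dz":0,"jaw":0.1},
    {"rx":0,"ry":0,"rz":0,"dx":0,"dy":0,"dz":0,"jaw":0.2},
    {"rx":0,"ry":0,"rz":0,"dx":0,"dy":0,"dz":0,"jaw":1},
  ],
)

```text
time: 12.05
ee_pos: [555.0, -198.2, 28.1]
tool_rot: [0.13, 0.991, -0.0, 0.001]
ft_force: [-1.4, 0.1, 7.0]
opening: 35.2
grip_force: 29.6
```

>>> step_arm(
  steps=[
    {"rx":0,"ry":0,"rz":0,"dx":0,"dy":0,"dz":0,"jaw":1},
    {"rx":0,"ry":0,"rz":0,"dx":0,"dy":0,"dz":0,"jaw":1},
    {"rx":0,"ry":0,"rz":0,"dx":0,"dy":0,"dz":0,"jaw":1},
  ],
)

```text
time: 12.35
ee_pos: [555.1, -198.2, 28.1]
tool_rot: [0.13, 0.991, -0.0, 0.001]
ft_force: [-0.8, 0.1, 6.6]
opening: 35.2
grip_force: 29.6
```

>>> step_arm(
  steps=[
    {"rx":0,"ry":0,"rz":0,"dx":0,"dy":0,"dz":-15,"jaw":1},
    {"rx":0,"ry":0,"rz":0,"dx":0,"dy":0,"dz":-30,"jaw":1},
    {"rx":0,"ry":0,"rz":0,"dx":0,"dy":0,"dz":-40,"jaw":1},
    {"rx":0,"ry":0,"rz":0,"dx":0,"dy":0,"dz":-40,"jaw":1},
    {"rx":0,"ry":0,"rz":8.4,"dx":0,"dy":0,"dz":0,"jaw":1},
    {"rx":0,"ry":0,"rz":8.4,"dx":0,"dy":0,"dz":0,"jaw":1},
    {"rx":0,"ry":0,"rz":8.4,"dx":0,"dy":0,"dz":0,"jaw":1},
    {"rx":0,"ry":0,"rz":8.4,"dx":0,"dy":0,"dz":0,"jaw":1},
    {"rx":0,"ry":0,"rz":8.4,"dx":0,"dy":0,"dz":0,"jaw":1},
    {"rx":0,"ry":0,"rz":8.4,"dx":0,"dy":0,"dz":0,"jaw":1},
  ],
)

```text
time: 13.35
ee_pos: [554.2, -197.9, 153.1]
tool_rot: [0.543, 0.84, 0.0, 0.0]
ft_force: [-0.6, -0.1, -1.0]
opening: 35.3
grip_force: 30.1
```

>>> step_arm(
  steps=[
    {"rx":0,"ry":0,"rz":8.4,"dx":0,"dy":0,"dz":0,"jaw":1},
    {"rx":0,"ry":0,"rz":8.4,"dx":0,"dy":0,"dz":0,"jaw":1},
    {"rx":0,"ry":0,"rz":8.4,"dx":0,"dy":0,"dz":0,"jaw":1},
    {"rx":0,"ry":0,"rz":8.4,"dx":0,"dy":0,"dz":0,"jaw":1},
    {"rx":0,"ry":0,"rz":0,"dx":20,"dy":-2,"dz":0,"jaw":1},
    {"rx":0,"ry":0,"rz":0,"dx":40,"dy":-5,"dz":0,"jaw":1},
    {"rx":0,"ry":0,"rz":0,"dx":40,"dy":-5,"dz":0,"jaw":1},
    {"rx":0,"ry":0,"rz":0,"dx":40,"dy":-5,"dz":0,"jaw":1},
    {"rx":0,"ry":0,"rz":0,"dx":40,"dy":-5,"dz":0,"jaw":1},
    {"rx":0,"ry":0,"rz":0,"dx":40,"dy":-5,"dz":0,"jaw":1},
  ],
)

```text
time: 14.35
ee_pos: [561.7, 25.3, 153.1]
tool_rot: [0.76, 0.65, 0.001, 0.0]
ft_force: [0.7, 0.1, 0.5]
opening: 35.4
grip_force: 30.0
```

>>> step_arm(
  steps=[
    {"rx":0,"ry":0,"rz":0,"dx":40,"dy":-5,"dz":0,"jaw":1},
    {"rx":0,"ry":0,"rz":0,"dx":40,"dy":-5,"dz":0,"jaw":1},
    {"rx":0,"ry":0,"rz":0,"dx":40,"dy":-5,"dz":0,"jaw":1},
    {"rx":0,"ry":0,"rz":0,"dx":0,"dy":0,"dz":0,"jaw":1},
    {"rx":0,"ry":0,"rz":0,"dx":0,"dy":0,"dz":0,"jaw":1},
  ],
)

```text
time: 14.85
ee_pos: [565.4, 145.8, 152.7]
tool_rot: [0.759, 0.651, 0.0, -0.0]
ft_force: [-0.3, -1.2, -1.2]
opening: 35.2
grip_force: 30.1
```

Run:
```python
from h import *
go(564.6,145.3,25,-8.7)
```

```text
t 14.85 pos [565.4 145.8 152.7] yaw -8.82 tilt 0.05 | first rz -0.12 then dx,dy,dz [ -0.6  -0.8 127.7] open 35.2 grip 30.066235810518265 ft [-0.3 -1.2 -1.2]
```

>>> step_arm(
  steps=[
    {"rx":0,"ry":0,"rz":0,"dx":0,"dy":-1,"dz":35,"jaw":1},
    {"rx":0,"ry":0,"rz":0,"dx":0,"dy":0,"dz":35,"jaw":1},
    {"rx":0,"ry":0,"rz":0,"dx":0,"dy":0,"dz":25,"jaw":1},
    {"rx":0,"ry":0,"rz":0,"dx":0,"dy":0,"dz":15,"jaw":1},
    {"rx":0,"ry":0,"rz":0,"dx":0,"dy":0,"dz":8,"jaw":1},
    {"rx":0,"ry":0,"rz":0,"dx":0,"dy":0,"dz":4,"jaw":1},
    {"rx":0,"ry":0,"rz":0,"dx":0,"dy":0,"dz":1.5,"jaw":1},
    {"rx":0,"ry":0,"rz":0,"dx":0,"dy":0,"dz":1,"jaw":1},
    {"rx":0,"ry":0,"rz":0,"dx":0,"dy":0,"dz":1,"jaw":1},
    {"rx":0,"ry":0,"rz":0,"dx":0,"dy":0,"dz":1,"jaw":1},
  ],
)

```text
time: 15.85
ee_pos: [565.1, 144.7, 25.8]
tool_rot: [0.76, 0.65, 0.0, 0.0]
ft_force: [0.1, -0.5, -1.7]
opening: 35.5
grip_force: 30.1
```

>>> step_arm(
  steps=[
    {"rx":0,"ry":0,"rz":0,"dx":0,"dy":0,"dz":1,"jaw":1},
    {"rx":0,"ry":0,"rz":0,"dx":0,"dy":0,"dz":0.5,"jaw":1},
    {"rx":0,"ry":0,"rz":0,"dx":0,"dy":0,"dz":0,"jaw":1},
  ],
)

```text
time: 16.15
ee_pos: [565.1, 144.7, 25.1]
tool_rot: [0.76, 0.65, 0.0, 0.0]
ft_force: [-4.1, -1.2, 12.6]
opening: 35.4
grip_force: 31.5
```

>>> step_arm(
  steps=[
    {"rx":0,"ry":0,"rz":0,"dx":0,"dy":0,"dz":-0.5,"jaw":0.2},
    {"rx":0,"ry":0,"rz":0,"dx":0,"dy":0,"dz":0,"jaw":0.1},
    {"rx":0,"ry":0,"rz":0,"dx":0,"dy":0,"dz":0,"jaw":-0.3},
    {"rx":0,"ry":0,"rz":0,"dx":0,"dy":0,"dz":0,"jaw":-1},
    {"rx":0,"ry":0,"rz":0,"dx":0,"dy":0,"dz":0,"jaw":-1},
    {"rx":0,"ry":0,"rz":0,"dx":0,"dy":0,"dz":0,"jaw":-1},
    {"rx":0,"ry":0,"rz":0,"dx":0,"dy":0,"dz":-15,"jaw":-1},
    {"rx":0,"ry":0,"rz":0,"dx":0,"dy":0,"dz":-30,"jaw":-1},
    {"rx":0,"ry":0,"rz":0,"dx":0,"dy":0,"dz":-40,"jaw":-1},
    {"rx":0,"ry":0,"rz":0,"dx":0,"dy":0,"dz":-40,"jaw":-1},
  ],
)

```text
time: 17.15
ee_pos: [564.4, 144.6, 151.5]
tool_rot: [0.76, 0.65, -0.0, -0.0]
ft_force: [0.9, 0.4, 0.1]
opening: 85.8
grip_force: 0.0
```

>>> step_arm(
  steps=[
    {"rx":0,"ry":0,"rz":0,"dx":-39,"dy":11,"dz":0,"jaw":-1},
    {"rx":0,"ry":0,"rz":0,"dx":-39,"dy":11,"dz":0,"jaw":-1},
    {"rx":0,"ry":0,"rz":0,"dx":-39,"dy":11,"dz":0,"jaw":-1},
    {"rx":0,"ry":0,"rz":0,"dx":-39,"dy":11,"dz":0,"jaw":-1},
    {"rx":0,"ry":0,"rz":0,"dx":-39,"dy":11,"dz":0,"jaw":-1},
    {"rx":0,"ry":0,"rz":0,"dx":-39,"dy":11,"dz":0,"jaw":-1},
    {"rx":0,"ry":0,"rz":0,"dx":-39,"dy":11,"dz":0,"jaw":-1},
    {"rx":0,"ry":0,"rz":0,"dx":-39,"dy":11,"dz":0,"jaw":-1},
    {"rx":0,"ry":0,"rz":0,"dx":-36,"dy":11,"dz":0,"jaw":-1},
    {"rx":0,"ry":0,"rz":0,"dx":0,"dy":0,"dz":0,"jaw":-1},
  ],
)

```text
time: 18.15
ee_pos: [607.5, -222.5, 150.0]
tool_rot: [0.763, 0.646, -0.001, 0.002]
ft_force: [1.6, -0.2, 0.1]
opening: 85.5
grip_force: 0.0
```

>>> step_arm(
  steps=[
    {"rx":0,"ry":0,"rz":-8.4,"dx":0,"dy":0,"dz":0,"jaw":-1},
    {"rx":0,"ry":0,"rz":-8.4,"dx":0,"dy":0,"dz":0,"jaw":-1},
    {"rx":0,"ry":0,"rz":-8.4,"dx":0,"dy":0,"dz":0,"jaw":-1},
    {"rx":0,"ry":0,"rz":-8.4,"dx":0,"dy":0,"dz":0,"jaw":-1},
    {"rx":0,"ry":0,"rz":-8.4,"dx":0,"dy":0,"dz":0,"jaw":-1},
    {"rx":0,"ry":0,"rz":-8.4,"dx":0,"dy":0,"dz":0,"jaw":-1},
    {"rx":0,"ry":0,"rz":-8.4,"dx":0,"dy":0,"dz":0,"jaw":-1},
    {"rx":0,"ry":0,"rz":-8.4,"dx":0,"dy":0,"dz":0,"jaw":-1},
    {"rx":0,"ry":0,"rz":-8.4,"dx":0,"dy":0,"dz":0,"jaw":-1},
    {"rx":0,"ry":0,"rz":-8.4,"dx":0,"dy":0,"dz":0,"jaw":-1},
  ],
)

```text
time: 19.15
ee_pos: [608.2, -214.3, 150.5]
tool_rot: [0.127, 0.992, -0.0, 0.0]
ft_force: [-0.4, -0.3, 0.8]
opening: 85.4
grip_force: 0.0
```

Run:
```python
from h import *
go(609.2,-214.5,26,75); print(r.sense()["qpos"].round(2))
```

```text
t 19.15 pos [ 608.2 -214.3  150.5] yaw 75.39 tilt 0.04 | first rz 0.39 then dx,dy,dz [-1.000e+00  1.000e-01  1.245e+02] open 85.4 grip 0.0 ft [-0.4 -0.3  0.8]
[ 0.7   0.64 -0.7   1.57  0.45  1.09  1.2 ]
```

>>> step_arm(
  steps=[
    {"rx":0,"ry":0,"rz":0,"dx":-1,"dy":0,"dz":35,"jaw":-1},
    {"rx":0,"ry":0,"rz":0,"dx":0,"dy":0,"dz":35,"jaw":-1},
    {"rx":0,"ry":0,"rz":0,"dx":0,"dy":0,"dz":29,"jaw":-1},
    {"rx":0,"ry":0,"rz":0,"dx":0,"dy":0,"dz":15,"jaw":-1},
    {"rx":0,"ry":0,"rz":0,"dx":0,"dy":0,"dz":10,"jaw":-0.5},
    {"rx":0,"ry":0,"rz":0,"dx":0,"dy":0,"dz":0,"jaw":-0.2},
    {"rx":0,"ry":0,"rz":0,"dx":0,"dy":0,"dz":0,"jaw":0},
    {"rx":0,"ry":0,"rz":0,"dx":0,"dy":0,"dz":0,"jaw":0.1},
    {"rx":0,"ry":0,"rz":0,"dx":0,"dy":0,"dz":0,"jaw":0.2},
    {"rx":0,"ry":0,"rz":0,"dx":0,"dy":0,"dz":0,"jaw":1},
  ],
)

```text
time: 20.15
ee_pos: [610.2, -215.0, 26.9]
tool_rot: [0.13, 0.991, -0.0, 0.001]
ft_force: [-0.7, 0.8, 7.5]
opening: 35.2
grip_force: 29.8
```

>>> step_arm(
  steps=[
    {"rx":0,"ry":0,"rz":0,"dx":0,"dy":0,"dz":0,"jaw":1},
    {"rx":0,"ry":0,"rz":0,"dx":0,"dy":0,"dz":0,"jaw":1},
    {"rx":0,"ry":0,"rz":0,"dx":0,"dy":0,"dz":0,"jaw":1},
  ],
)

```text
time: 20.45
ee_pos: [610.3, -214.9, 26.9]
tool_rot: [0.13, 0.991, -0.0, 0.001]
ft_force: [-0.9, 0.0, 6.9]
opening: 35.3
grip_force: 29.8
```

>>> step_arm(
  steps=[
    {"rx":0,"ry":0,"rz":0,"dx":0,"dy":0,"dz":-15,"jaw":1},
    {"rx":0,"ry":0,"rz":0,"dx":0,"dy":0,"dz":-30,"jaw":1},
    {"rx":0,"ry":0,"rz":0,"dx":0,"dy":0,"dz":-40,"jaw":1},
    {"rx":0,"ry":0,"rz":0,"dx":0,"dy":0,"dz":-40,"jaw":1},
    {"rx":0,"ry":0,"rz":8.4,"dx":0,"dy":0,"dz":0,"jaw":1},
    {"rx":0,"ry":0,"rz":8.4,"dx":0,"dy":0,"dz":0,"jaw":1},
    {"rx":0,"ry":0,"rz":8.4,"dx":0,"dy":0,"dz":0,"jaw":1},
    {"rx":0,"ry":0,"rz":8.4,"dx":0,"dy":0,"dz":0,"jaw":1},
    {"rx":0,"ry":0,"rz":8.4,"dx":0,"dy":0,"dz":0,"jaw":1},
    {"rx":0,"ry":0,"rz":8.4,"dx":0,"dy":0,"dz":0,"jaw":1},
  ],
)

```text
time: 21.45
ee_pos: [609.2, -214.8, 151.6]
tool_rot: [0.543, 0.84, 0.0, 0.0]
ft_force: [0.1, -0.2, -1.8]
opening: 35.6
grip_force: 30.0
```

>>> step_arm(
  steps=[
    {"rx":0,"ry":0,"rz":8.4,"dx":0,"dy":0,"dz":0,"jaw":1},
    {"rx":0,"ry":0,"rz":8.4,"dx":0,"dy":0,"dz":0,"jaw":1},
    {"rx":0,"ry":0,"rz":8.4,"dx":0,"dy":0,"dz":0,"jaw":1},
    {"rx":0,"ry":0,"rz":8.4,"dx":0,"dy":0,"dz":0,"jaw":1},
    {"rx":0,"ry":0,"rz":0,"dx":20,"dy":-5,"dz":0,"jaw":1},
    {"rx":0,"ry":0,"rz":0,"dx":40,"dy":-10,"dz":0,"jaw":1},
    {"rx":0,"ry":0,"rz":0,"dx":40,"dy":-10,"dz":0,"jaw":1},
    {"rx":0,"ry":0,"rz":0,"dx":40,"dy":-10,"dz":0,"jaw":1},
    {"rx":0,"ry":0,"rz":0,"dx":40,"dy":-10,"dz":0,"jaw":1},
    {"rx":0,"ry":0,"rz":0,"dx":40,"dy":-10,"dz":0,"jaw":1},
  ],
)

```text
time: 22.45
ee_pos: [588.9, 12.8, 151.6]
tool_rot: [0.76, 0.65, 0.001, 0.0]
ft_force: [1.2, 0.5, 0.0]
opening: 35.5
grip_force: 30.0
```

>>> step_arm(
  steps=[
    {"rx":0,"ry":0,"rz":0,"dx":40,"dy":-10,"dz":0,"jaw":1},
    {"rx":0,"ry":0,"rz":0,"dx":40,"dy":-10,"dz":0,"jaw":1},
    {"rx":0,"ry":0,"rz":0,"dx":40,"dy":-10,"dz":0,"jaw":1},
    {"rx":0,"ry":0,"rz":0,"dx":40,"dy":-10,"dz":0,"jaw":1},
    {"rx":0,"ry":0,"rz":0,"dx":25,"dy":-5,"dz":0,"jaw":1},
    {"rx":0,"ry":0,"rz":0,"dx":0,"dy":0,"dz":0,"jaw":1},
    {"rx":0,"ry":0,"rz":0,"dx":0,"dy":0,"dz":0,"jaw":1},
  ],
)

```text
time: 23.15
ee_pos: [573.5, 201.3, 151.1]
tool_rot: [0.76, 0.65, 0.0, 0.0]
ft_force: [-0.2, -1.5, -1.3]
opening: 35.6
grip_force: 30.0
```

Run:
```python
from h import *
go(573.4,202.7,24,-8.7)
```

```text
t 23.15 pos [573.5 201.3 151.1] yaw -8.88 tilt 0.03 | first rz -0.18 then dx,dy,dz [  1.3  -0.3 127.1] open 35.6 grip 30.02101957798004 ft [-0.2 -1.5 -1.3]
```

>>> step_arm(
  steps=[
    {"rx":0,"ry":0,"rz":0,"dx":1,"dy":0,"dz":35,"jaw":1},
    {"rx":0,"ry":0,"rz":0,"dx":0,"dy":0,"dz":35,"jaw":1},
    {"rx":0,"ry":0,"rz":0,"dx":0,"dy":0,"dz":25,"jaw":1},
    {"rx":0,"ry":0,"rz":0,"dx":0,"dy":0,"dz":15,"jaw":1},
    {"rx":0,"ry":0,"rz":0,"dx":0,"dy":0,"dz":8,"jaw":1},
    {"rx":0,"ry":0,"rz":0,"dx":0,"dy":0,"dz":4,"jaw":1},
    {"rx":0,"ry":0,"rz":0,"dx":0,"dy":0,"dz":1.5,"jaw":1},
    {"rx":0,"ry":0,"rz":0,"dx":0,"dy":0,"dz":1,"jaw":1},
    {"rx":0,"ry":0,"rz":0,"dx":0,"dy":0,"dz":1,"jaw":1},
    {"rx":0,"ry":0,"rz":0,"dx":0,"dy":0,"dz":0.5,"jaw":1},
  ],
)

```text
time: 24.15
ee_pos: [574.1, 201.8, 24.8]
tool_rot: [0.76, 0.65, 0.0, 0.0]
ft_force: [-0.2, -0.0, -0.2]
opening: 35.4
grip_force: 30.1
```

>>> step_arm(
  steps=[
    {"rx":0,"ry":0,"rz":0,"dx":0,"dy":0,"dz":0.5,"jaw":1},
    {"rx":0,"ry":0,"rz":0,"dx":0,"dy":0,"dz":0.5,"jaw":1},
    {"rx":0,"ry":0,"rz":0,"dx":0,"dy":0,"dz":0,"jaw":1},
  ],
)

```text
time: 24.45
ee_pos: [574.0, 201.8, 23.9]
tool_rot: [0.76, 0.65, 0.0, 0.0]
ft_force: [-1.1, -0.9, 5.2]
opening: 35.6
grip_force: 30.7
```

>>> step_arm(
  steps=[
    {"rx":0,"ry":0,"rz":0,"dx":0,"dy":0,"dz":0,"jaw":0.2},
    {"rx":0,"ry":0,"rz":0,"dx":0,"dy":0,"dz":0,"jaw":0.1},
    {"rx":0,"ry":0,"rz":0,"dx":0,"dy":0,"dz":0,"jaw":-0.3},
    {"rx":0,"ry":0,"rz":0,"dx":0,"dy":0,"dz":0,"jaw":-1},
    {"rx":0,"ry":0,"rz":0,"dx":0,"dy":0,"dz":0,"jaw":-1},
    {"rx":0,"ry":0,"rz":0,"dx":0,"dy":0,"dz":0,"jaw":-1},
    {"rx":0,"ry":0,"rz":0,"dx":0,"dy":0,"dz":-15,"jaw":-1},
    {"rx":0,"ry":0,"rz":0,"dx":0,"dy":0,"dz":-30,"jaw":-1},
    {"rx":0,"ry":0,"rz":0,"dx":0,"dy":0,"dz":-40,"jaw":-1},
    {"rx":0,"ry":0,"rz":0,"dx":0,"dy":0,"dz":-40,"jaw":-1},
  ],
)

```text
time: 25.45
ee_pos: [573.4, 201.7, 150.6]
tool_rot: [0.76, 0.65, -0.0, -0.0]
ft_force: [0.4, -1.2, -0.3]
opening: 85.4
grip_force: 0.0
```

>>> step_arm(
  steps=[
    {"rx":0,"ry":0,"rz":0,"dx":-40,"dy":15,"dz":0,"jaw":-1},
    {"rx":0,"ry":0,"rz":0,"dx":-40,"dy":15,"dz":0,"jaw":-1},
    {"rx":0,"ry":0,"rz":0,"dx":-40,"dy":15,"dz":0,"jaw":-1},
    {"rx":0,"ry":0,"rz":0,"dx":-40,"dy":15,"dz":0,"jaw":-1},
    {"rx":0,"ry":0,"rz":0,"dx":-40,"dy":15,"dz":0,"jaw":-1},
    {"rx":0,"ry":0,"rz":0,"dx":-40,"dy":15,"dz":0,"jaw":-1},
    {"rx":0,"ry":0,"rz":0,"dx":-40,"dy":15,"dz":0,"jaw":-1},
    {"rx":0,"ry":0,"rz":0,"dx":-40,"dy":16,"dz":0,"jaw":-1},
    {"rx":0,"ry":0,"rz":0,"dx":-40,"dy":16,"dz":0,"jaw":-1},
    {"rx":0,"ry":0,"rz":0,"dx":-40,"dy":16,"dz":0,"jaw":-1},
  ],
)

```text
time: 26.45
ee_pos: [662.7, -219.0, 149.8]
tool_rot: [0.76, 0.65, 0.0, 0.0]
ft_force: [1.1, 0.0, 0.7]
opening: 85.4
grip_force: 0.0
```

>>> step_arm(
  steps=[
    {"rx":0,"ry":0,"rz":-8.4,"dx":0,"dy":0,"dz":0,"jaw":-1},
    {"rx":0,"ry":0,"rz":-8.4,"dx":0,"dy":0,"dz":0,"jaw":-1},
    {"rx":0,"ry":0,"rz":-8.4,"dx":0,"dy":0,"dz":0,"jaw":-1},
    {"rx":0,"ry":0,"rz":-8.4,"dx":0,"dy":0,"dz":0,"jaw":-1},
    {"rx":0,"ry":0,"rz":-8.4,"dx":0,"dy":0,"dz":0,"jaw":-1},
    {"rx":0,"ry":0,"rz":-8.4,"dx":0,"dy":0,"dz":0,"jaw":-1},
    {"rx":0,"ry":0,"rz":-8.4,"dx":0,"dy":0,"dz":0,"jaw":-1},
    {"rx":0,"ry":0,"rz":-8.4,"dx":0,"dy":0,"dz":0,"jaw":-1},
    {"rx":0,"ry":0,"rz":-8.4,"dx":0,"dy":0,"dz":0,"jaw":-1},
    {"rx":0,"ry":0,"rz":-8.4,"dx":0,"dy":0,"dz":0,"jaw":-1},
  ],
)

```text
time: 27.45
ee_pos: [662.5, -217.5, 149.6]
tool_rot: [0.127, 0.992, -0.0, 0.0]
ft_force: [0.9, -0.5, 0.2]
opening: 85.6
grip_force: 0.0
```

Run:
```python
from h import *
go(665.2,-230,26,75); print(r.sense()["qpos"].round(2))
```

```text
t 27.45 pos [ 662.5 -217.5  149.6] yaw 75.35 tilt 0.04 | first rz 0.35 then dx,dy,dz [ -5.9 -11.4 123.6] open 85.6 grip 0.0 ft [ 0.9 -0.5  0.2]
[ 0.64  0.72 -0.69  1.43  0.47  1.16  1.2 ]
```

>>> step_arm(
  steps=[
    {"rx":0,"ry":0,"rz":0,"dx":-6,"dy":-11,"dz":20,"jaw":-1},
    {"rx":0,"ry":0,"rz":0,"dx":0,"dy":0,"dz":40,"jaw":-1},
    {"rx":0,"ry":0,"rz":0,"dx":0,"dy":0,"dz":38,"jaw":-1},
    {"rx":0,"ry":0,"rz":0,"dx":0,"dy":0,"dz":15,"jaw":-1},
    {"rx":0,"ry":0,"rz":0,"dx":0,"dy":0,"dz":10,"jaw":-0.5},
    {"rx":0,"ry":0,"rz":0,"dx":0,"dy":0,"dz":0,"jaw":-0.2},
    {"rx":0,"ry":0,"rz":0,"dx":0,"dy":0,"dz":0,"jaw":0},
    {"rx":0,"ry":0,"rz":0,"dx":0,"dy":0,"dz":0,"jaw":0.1},
    {"rx":0,"ry":0,"rz":0,"dx":0,"dy":0,"dz":0,"jaw":0.2},
    {"rx":0,"ry":0,"rz":0,"dx":0,"dy":0,"dz":0,"jaw":1},
  ],
)

```text
time: 28.45
ee_pos: [666.6, -229.6, 27.3]
tool_rot: [0.13, 0.991, -0.0, 0.001]
ft_force: [-1.2, 0.1, 6.9]
opening: 35.5
grip_force: 30.1
```

>>> step_arm(
  steps=[
    {"rx":0,"ry":0,"rz":0,"dx":0,"dy":0,"dz":0,"jaw":1},
    {"rx":0,"ry":0,"rz":0,"dx":0,"dy":0,"dz":0,"jaw":1},
    {"rx":0,"ry":0,"rz":0,"dx":0,"dy":0,"dz":0,"jaw":1},
  ],
)

```text
time: 28.75
ee_pos: [666.7, -229.6, 27.2]
tool_rot: [0.13, 0.991, -0.0, 0.001]
ft_force: [0.1, -0.2, 6.1]
opening: 35.3
grip_force: 30.1
```

>>> step_arm(
  steps=[
    {"rx":0,"ry":0,"rz":0,"dx":0,"dy":0,"dz":-15,"jaw":1},
    {"rx":0,"ry":0,"rz":0,"dx":0,"dy":0,"dz":-30,"jaw":1},
    {"rx":0,"ry":0,"rz":0,"dx":0,"dy":0,"dz":-40,"jaw":1},
    {"rx":0,"ry":0,"rz":0,"dx":0,"dy":0,"dz":-40,"jaw":1},
    {"rx":0,"ry":0,"rz":8.4,"dx":0,"dy":0,"dz":0,"jaw":1},
    {"rx":0,"ry":0,"rz":8.4,"dx":0,"dy":0,"dz":0,"jaw":1},
    {"rx":0,"ry":0,"rz":8.4,"dx":0,"dy":0,"dz":0,"jaw":1},
    {"rx":0,"ry":0,"rz":8.4,"dx":0,"dy":0,"dz":0,"jaw":1},
    {"rx":0,"ry":0,"rz":8.4,"dx":0,"dy":0,"dz":0,"jaw":1},
    {"rx":0,"ry":0,"rz":8.4,"dx":0,"dy":0,"dz":0,"jaw":1},
  ],
)

```text
time: 29.75
ee_pos: [665.5, -229.2, 151.6]
tool_rot: [0.543, 0.84, 0.0, 0.0]
ft_force: [-0.0, -0.3, -0.9]
opening: 35.2
grip_force: 30.0
```

>>> step_arm(
  steps=[
    {"rx":0,"ry":0,"rz":8.4,"dx":0,"dy":0,"dz":0,"jaw":1},
    {"rx":0,"ry":0,"rz":8.4,"dx":0,"dy":0,"dz":0,"jaw":1},
    {"rx":0,"ry":0,"rz":8.4,"dx":0,"dy":0,"dz":0,"jaw":1},
    {"rx":0,"ry":0,"rz":8.4,"dx":0,"dy":0,"dz":0,"jaw":1},
    {"rx":0,"ry":0,"rz":0,"dx":20,"dy":-7,"dz":0,"jaw":1},
    {"rx":0,"ry":0,"rz":0,"dx":40,"dy":-13.5,"dz":0,"jaw":1},
    {"rx":0,"ry":0,"rz":0,"dx":40,"dy":-13.5,"dz":0,"jaw":1},
    {"rx":0,"ry":0,"rz":0,"dx":40,"dy":-13.5,"dz":0,"jaw":1},
    {"rx":0,"ry":0,"rz":0,"dx":40,"dy":-13.5,"dz":0,"jaw":1},
    {"rx":0,"ry":0,"rz":0,"dx":40,"dy":-13.5,"dz":0,"jaw":1},
  ],
)

```text
time: 30.75
ee_pos: [625.8, 1.4, 151.7]
tool_rot: [0.76, 0.65, 0.001, 0.0]
ft_force: [0.5, 0.8, -0.8]
opening: 35.1
grip_force: 30.1
```

>>> step_arm(
  steps=[
    {"rx":0,"ry":0,"rz":0,"dx":40,"dy":-13.5,"dz":0,"jaw":1},
    {"rx":0,"ry":0,"rz":0,"dx":40,"dy":-13.5,"dz":0,"jaw":1},
    {"rx":0,"ry":0,"rz":0,"dx":40,"dy":-13.5,"dz":0,"jaw":1},
    {"rx":0,"ry":0,"rz":0,"dx":40,"dy":-13.5,"dz":0,"jaw":1},
    {"rx":0,"ry":0,"rz":0,"dx":40,"dy":-13.5,"dz":0,"jaw":1},
    {"rx":0,"ry":0,"rz":0,"dx":40,"dy":-13.5,"dz":0,"jaw":1},
    {"rx":0,"ry":0,"rz":0,"dx":10,"dy":-3,"dz":0,"jaw":1},
    {"rx":0,"ry":0,"rz":0,"dx":0,"dy":0,"dz":0,"jaw":1},
    {"rx":0,"ry":0,"rz":0,"dx":0,"dy":0,"dz":0,"jaw":1},
  ],
)

```text
time: 31.65
ee_pos: [582.7, 258.1, 150.7]
tool_rot: [0.761, 0.649, -0.0, 0.001]
ft_force: [0.5, -0.4, -0.5]
opening: 35.1
grip_force: 30.1
```

Run:
```python
from h import *
go(582.1,260,24,-8.7)
```

```text
t 31.65 pos [582.7 258.1 150.7] yaw -9.03 tilt 0.07 | first rz -0.33 then dx,dy,dz [  1.8  -0.9 126.7] open 35.1 grip 30.08442297577858 ft [ 0.5 -0.4 -0.5]
```

>>> step_arm(
  steps=[
    {"rx":0,"ry":0,"rz":0,"dx":1.5,"dy":-1,"dz":35,"jaw":1},
    {"rx":0,"ry":0,"rz":0,"dx":0,"dy":0,"dz":35,"jaw":1},
    {"rx":0,"ry":0,"rz":0,"dx":0,"dy":0,"dz":25,"jaw":1},
    {"rx":0,"ry":0,"rz":0,"dx":0,"dy":0,"dz":15,"jaw":1},
    {"rx":0,"ry":0,"rz":0,"dx":0,"dy":0,"dz":8,"jaw":1},
    {"rx":0,"ry":0,"rz":0,"dx":0,"dy":0,"dz":4,"jaw":1},
    {"rx":0,"ry":0,"rz":0,"dx":0,"dy":0,"dz":1,"jaw":1},
    {"rx":0,"ry":0,"rz":0,"dx":0,"dy":0,"dz":1,"jaw":1},
    {"rx":0,"ry":0,"rz":0,"dx":0,"dy":0,"dz":1,"jaw":1},
    {"rx":0,"ry":0,"rz":0,"dx":0,"dy":0,"dz":0.5,"jaw":1},
  ],
)

```text
time: 32.65
ee_pos: [581.8, 261.3, 25.3]
tool_rot: [0.76, 0.65, 0.0, 0.0]
ft_force: [-0.4, -0.4, -1.3]
opening: 34.9
grip_force: 30.1
```

>>> step_arm(
  steps=[
    {"rx":0,"ry":0,"rz":0,"dx":0,"dy":0,"dz":0.5,"jaw":1},
    {"rx":0,"ry":0,"rz":0,"dx":0,"dy":0,"dz":0.5,"jaw":1},
    {"rx":0,"ry":0,"rz":0,"dx":0,"dy":0,"dz":0,"jaw":1},
  ],
)

```text
time: 32.95
ee_pos: [581.7, 261.3, 24.2]
tool_rot: [0.76, 0.65, 0.0, 0.0]
ft_force: [-0.4, 0.2, 4.2]
opening: 35.6
grip_force: 30.6
```

Contact at 4.2 N, so I'll release, retreat and check.

>>> step_arm(
  steps=[
    {"rx":0,"ry":0,"rz":0,"dx":0,"dy":0,"dz":0,"jaw":0.2},
    {"rx":0,"ry":0,"rz":0,"dx":0,"dy":0,"dz":0,"jaw":0.1},
    {"rx":0,"ry":0,"rz":0,"dx":0,"dy":0,"dz":0,"jaw":-0.3},
    {"rx":0,"ry":0,"rz":0,"dx":0,"dy":0,"dz":0,"jaw":-1},
    {"rx":0,"ry":0,"rz":0,"dx":0,"dy":0,"dz":0,"jaw":-1},
    {"rx":0,"ry":0,"rz":0,"dx":0,"dy":0,"dz":0,"jaw":-1},
    {"rx":0,"ry":0,"rz":0,"dx":0,"dy":0,"dz":-15,"jaw":-1},
    {"rx":0,"ry":0,"rz":0,"dx":0,"dy":0,"dz":-30,"jaw":-1},
    {"rx":0,"ry":0,"rz":0,"dx":0,"dy":0,"dz":-40,"jaw":-1},
    {"rx":0,"ry":0,"rz":0,"dx":0,"dy":0,"dz":-40,"jaw":-1},
  ],
)

```text
time: 33.95
ee_pos: [581.2, 261.1, 151.0]
tool_rot: [0.76, 0.65, -0.0, -0.0]
ft_force: [1.0, -0.2, 0.4]
opening: 85.4
grip_force: 0.0
```

>>> step_arm(
  steps=[
    {"rx":0,"ry":0,"rz":0,"dx":-35,"dy":-30,"dz":0,"jaw":-1},
    {"rx":0,"ry":0,"rz":0,"dx":-35,"dy":-30,"dz":0,"jaw":-1},
    {"rx":0,"ry":0,"rz":0,"dx":-35,"dy":-30,"dz":0,"jaw":-1},
    {"rx":0,"ry":0,"rz":0,"dx":-35,"dy":-30,"dz":0,"jaw":-1},
    {"rx":0,"ry":0,"rz":0,"dx":-35,"dy":-30,"dz":0,"jaw":-1},
    {"rx":0,"ry":0,"rz":0,"dx":-35,"dy":0,"dz":0,"jaw":-1},
    {"rx":0,"ry":0,"rz":0,"dx":0,"dy":0,"dz":0,"jaw":-1},
  ],
)

```text
time: 34.65
ee_pos: [399.0, 72.9, 149.6]
tool_rot: [0.762, 0.648, -0.001, 0.001]
ft_force: [1.2, 0.1, -0.3]
opening: 85.6
grip_force: 0.0
```

Run:
```python
from h import *
a=r.read_camera("scene")["pixels"][110:370,120:450,::-1]
b=r.read_camera("side")["pixels"][80:340,190:450,::-1]
cv2.imwrite("pics/end.png",cv2.resize(np.hstack([a,b]),None,fx=1.35,fy=1.35))
```

```text
(no output)
```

View pics/end.png

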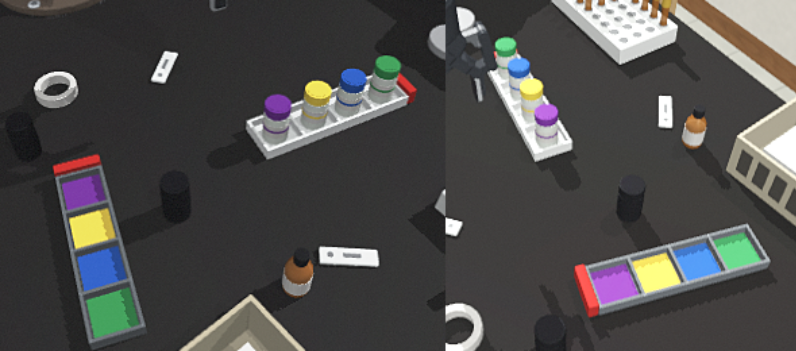

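All four pots stand upright in the white rack, with green (387,75) beside the red end, then blue, yellow and purple (277,115) farthest. The grey rack is empty and the decoys are untouched.

```bash
python3 -c "
from station import r
print(r.job_done())"
```

```text
the job is handed in; nothing more can be done
None
```

The four pots are in the white rack in reverse order, all upright and released with the arm clear of them, and I handed the job in at about 35 s; no verdict came back.

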